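# Dock the tube rack and turn its status flag

## Task

Using only the fingertips, push the rack that holds the tubes straight back until it is fully home against the stop of its dock. Then flip the flag of that same dock right over its hinge until it rests on the far side with the disc-marked face up, and move clear. Do not pick up or lift the rack, and leave the rack without tubes, its flag and everything else on the table as they are.

Things in the scene. Friction and masses are not known exactly. Their poses are not given: they have to be found in the camera images.
- dock_tubes: Fixed dark steel dock of the rack of sample tubes, base 200 x 196 x 6 mm. Origin: base middle, on the table; x away from the robot (rack travel), y left. Rack lane centred on y = -50 mm: rails 81 mm apart, 24 mm high; back stop, near face x = +85 mm, 40 mm high. Flag centred on y = +55 mm.
- rack_tubes_front (a point): Middle of the flat near face of the loose blue rack full of tubes (caps 67 mm above its underside): 110 (x) x 75 (y) x 45 mm tall, 0.2 to 0.4 kg. Point is 22.5 mm above its underside, which lies on the 6 mm base. Starts 30 to 55 mm short of the stop; fully home, far face on the stop, this point is at x = -25 mm in the dock's frame.
- flag_tubes_hinge (a point): Middle of the flag's hinge axis, dock of the rack of sample tubes; fixed, 85 mm above the table, at x = 0, y = +55 mm in the dock's frame; axis along the dock's y. Two steel cheeks at its ends: 64 mm apart, 16 mm along x, 94 mm tall.
- flag_tubes_edge (a point): Middle of that flag's free edge, 75 mm from the hinge axis. Flag: stiff white plate 56 mm wide (along the hinge), 5 mm thick, mid-plane through the axis; at the start it slopes up towards the robot, free edge 121 mm or more above the table, open space below it. Bar-marked face up, disc-marked face down at the start.
- flag_tubes (a joint): That flag's angle: 0 = rising towards the robot, 0.5 rad above level, bar up; 1.07 = upright; 3.14 = turned over, sloping 0.5 rad down away from the robot onto its far rest, free edge 49 mm above the table, disc up (stop at each end). Friction hinge, about 0.04 N m: stays where left; about 1 N at the free edge moves it. Starts at 0 to 0.3.
- dock_empty: Fixed dark steel dock of the rack without tubes, base 200 x 196 x 6 mm. Origin: base middle, on the table; x away from the robot (rack travel), y left. Rack lane centred on y = -50 mm: rails 81 mm apart, 24 mm high; back stop, near face x = +85 mm, 40 mm high. Flag centred on y = +55 mm.
- rack_empty_front (a point): Middle of the flat near face of the loose blue rack with empty holes, no tubes: 110 (x) x 75 (y) x 45 mm tall, 0.2 to 0.4 kg. Point is 22.5 mm above its underside, which lies on the 6 mm base. Starts 30 to 55 mm short of the stop; fully home, far face on the stop, this point is at x = -25 mm in the dock's frame.
- flag_empty_hinge (a point): Middle of the flag's hinge axis, dock of the rack without tubes; fixed, 85 mm above the table, at x = 0, y = +55 mm in the dock's frame; axis along the dock's y. Two steel cheeks at its ends: 64 mm apart, 16 mm along x, 94 mm tall.
- flag_empty_edge (a point): Middle of that flag's free edge, 75 mm from the hinge axis. Flag: stiff white plate 56 mm wide (along the hinge), 5 mm thick, mid-plane through the axis; at the start it slopes up towards the robot, free edge 121 mm or more above the table, open space below it. Bar-marked face up, disc-marked face down at the start.
- flag_empty (a joint): That flag's angle: 0 = rising towards the robot, 0.5 rad above level, bar up; 1.07 = upright; 3.14 = turned over, sloping 0.5 rad down away from the robot onto its far rest, free edge 49 mm above the table, disc up (stop at each end). Friction hinge, about 0.04 N m: stays where left; about 1 N at the free edge moves it. Starts at 0 to 0.1.
- vial: Bystander, loose: small capped glass vial, 26 mm across, 48 mm tall; origin in the middle of its underside. To be left alone.
- wash_bottle: Bystander, loose: white bottle with a cap, 68 mm across, 150 mm tall; origin in the middle of its underside. To be left alone.
- beaker: Bystander, loose: glass beaker, 54 mm across, 60 mm tall; origin in the middle of its underside. To be left alone.
- tip_box: Bystander, loose: blue box with a white cover, 80 x 110 x 65 mm; origin in the middle of its underside. To be left alone.
- marker_pen: Bystander, loose: black marker pen lying flat, 130 mm long; origin in the middle of its underside. To be left alone.
- lens_mount: Bystander, loose: round lens on a post and a 50 x 40 mm foot, 84 mm tall; origin in the middle of its underside. To be left alone.
Not all that is in view belongs to the job. What is shaped like the part that bears rack_tubes_front but green is not meant.

How it is judged:
By the outcome, as a careful person would: the job done as asked, in the order asked, and still so for the second after the job is handed in, with the robot touching nothing.
It also fails if it takes over 48 s, if anything falls off the work surface, if the arm or the gripper's body presses on something with over 40 N, if the wrist force passes 120 N, or if a joint passes its speed limit or range.

## Robot

A 7-joint arm with a two-finger parallel gripper is mounted at the origin on the work surface. World frame = base frame: x ahead of the robot, y to its left, z up, the work surface at z = 0. Lengths are in m, angles in degrees, forces in N, time in s.
With the tool pointing down it reaches from about 0.35 to 0.775 m from the base axis. Payload 3.1 kg.
Tool frame: the origin (TCP) lies at the very end of the fingers, on their centre line; the grasp point (between the pads) lies 19 mm behind it (r.grip_point_offset is the distance from the TCP to the grasp point, in m); z points along the fingers, x is the direction in which the jaws open and shut, and the axes are right-handed (so a half turn about z gives the same grasp; the last joint's range is limited). The gripper opens to 85 mm and grips with 20 to 120 N. Pads are 22 mm wide; open, the fingers measure 114 mm over their backs; the gripper's body (76 mm by 85 mm) begins 54 mm behind the grasp point. The pads swing forward as they close: fully open they stand 13 mm farther back than shut.
Start: joints at [67.053, 17.813, 0.802, 86.603, -0.252, 75.585, -1.558], TCP at [0.193, -0.515, 0.231] pointing down, gripper open.
Joint ranges: [-154.91, 154.91], [-16.99, 109.72], [-72.82, 74.43], [7.12, 147.25], [-82.49, 262.49], [11.32, 116.49], [-174.64, 174.64]. Speed limits (degrees/s): [159.86, 159.86, 180, 180, 180, 180, 180].

## Interface

Orientations are given as a 3x3 rotation matrix whose columns are the frame's x, y, z axes.
In Python, from plant import r gives the robot as it stands.
- The arm moves only by the tool carry_out, never from a script. Its argument "series" is a list of rows, each a list of 5 numbers: the gripper's target within -1 to 1 (fully open at 1, half-way at 0, shut at -1), then the shift along the world's x, y, z in units of 25 mm (1.0 is 25 mm), then the turn about the world's z in rad. A call has 1 to 20 rows; each row shifts and turns the commanded pose from where the row before left it; what a row does not reach is not made up. A row lasts 1/12 s, in which the tool goes at most 41.7 mm and 7.16 degrees, less where a joint would pass 70% of its speed; a pose out of reach is approached as far as the arm can. A call is refused whole if a number of a shift passes 1 or a number of a turn 0.125, either way. A call with a gripper value outside its range is refused whole. The fingers move at their own pace and stop on an object; "grip_force" is the grip in N (left out, the last holds). Time passes only in rows, so rows that do not move let the fingers close. It gives the time, the measured TCP pose, the force and the opening at its end, in the units of the state.
- r.read_state(): the state, without advancing time (a new reading comes with each control period).
- r.get_image(name): name is "scene" or "top" or "wrist"; returns the picture (400x640x3 uint8, red, green, blue); there is no depth.
- r.camera_params(name): a dict with "K" (3x3 intrinsics, pixels), "eye" and "rotation" of the camera in the world; the wrist camera has in their place "hand_eye" (4x4, takes a point from camera to tool coordinates, whose origin is the TCP and whose axes are the tool frame's). Camera axes: x right, y down, z forward; pixel columns grow to the right and rows downward; lengths in m; the calibration is good to about 2 mm. The wrist camera is an equidistant fisheye: a pixel r from the principal point sees the ray r / f radians off the axis. A picture is of the moment at which its call begins: read the wrist's pose just before it. camera_params takes no time and is no camera call.
- r.close_job(): hands the job in, once; it reports no verdict.
The state is a dict: "t": time; "q": joint angles; "joint_velocities": joint speeds; "joint_efforts": joint torques, N m; "tool_pos": TCP position; "tool_rot": TCP orientation; "wrist_force": force on the tool from outside, world axes, zero at the start; "wrist_torque": the same for the moment, N m; "opening": opening from 0.0 (shut) to 1.0 (fully open).
Only numpy, scipy, OpenCV 4.12 (cv2) and the standard library are available. Lean on these libraries where they do the work, as an engineer would, in place of code of your own. Each camera call takes 0.05 s, during which the arm holds its last target.

## Working session

There is one attempt and no reset: what is moved stays moved. The work goes in short steps, Python scripts to look and compute and a tool call to move; the robot and the scene stay as the last step left them, time stands still between calls to the robot, and variables do not carry over. Pictures are saved under pics/ and viewed, and the job is handed in when it is done.

Besides the shell and the picture viewer there is one more tool, called after "Request:" as name(argument=value, ...) on one line, values as JSON. carry_out: Moves the arm, as the interface text tells. Its arguments: {"type":"object","properties":{"series":{"type":"array","items":{"type":"array","items":{"type":"number"}}},"grip_force":{"type":"number"}},"required":["series"]}

```bash
ls; mkdir -p pics; python3 - <<'E'
from plant import r
import cv2,json
s=r.read_state();print(s['t'],s['tool_pos'],s['tool_rot'],s['opening'])
for n in("scene","top"):
    cv2.imwrite(f'pics/{n}0.png',r.get_image(n)[:,:,::-1]);print(n,r.camera_params(n))
print(r.camera_params('wrist'))
E
```

```text
pics
0.0 [ 0.19288029 -0.51427765  0.23022966] [[ 3.51195445e-01 -9.36301747e-01 -8.93621510e-04]
 [-9.36299203e-01 -3.51196575e-01  2.18336735e-03]
 [-2.35812748e-03  6.99084396e-05 -9.99997217e-01]] 1.0010934242881153
scene {'K': array([[425.50774622,   0.        , 323.49181835],
       [  0.        , 425.50774622, 200.94338857],
       [  0.        ,   0.        ,   1.        ]]), 'eye': array([1.06633256, 0.56092233, 0.98238471]), 'rotation': array([[-0.73353537,  0.51194141, -0.44703675],
       [ 0.67964358,  0.55565288, -0.47888879],
       [ 0.00323426, -0.65510753, -0.75552874]])}
top {'K': array([[377.10054013,   0.        , 319.77834928],
       [  0.        , 377.10054013, 204.35348811],
       [  0.        ,   0.        ,   1.        ]]), 'eye': array([ 0.44695557, -0.01611926,  1.33135745]), 'rotation': array([[ 0.01105455, -0.99599293,  0.08874619],
       [-0.99985864, -0.00988563,  0.01360024],
       [-0.01266844, -0.08888399, -0.99596142]])}
{'K': array([[309.70691629,   0.        , 317.44929891],
       [  0.        , 309.70691629, 194.96983301],
       [  0.        ,   0.        ,   1.        ]]), 'hand_eye': array([[ 9.99999361e-01,  3.30657482e-04,  1.08133072e-03,
         2.30733096e-04],
       [-6.05898500e-04,  9.64106664e-01,  2.65514543e-01,
        -6.75700731e-02],
       [-9.54723780e-04, -2.65515028e-01,  9.64106248e-01,
        -1.42506532e-01],
       [ 0.00000000e+00,  0.00000000e+00,  0.00000000e+00,
         1.00000000e+00]])}
```

View pics/scene0.png

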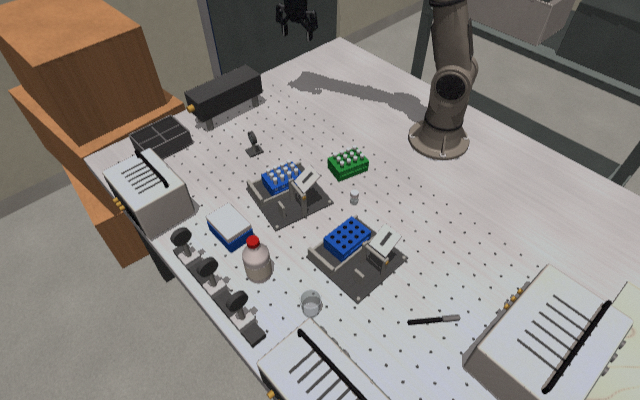

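View pics/top0.png

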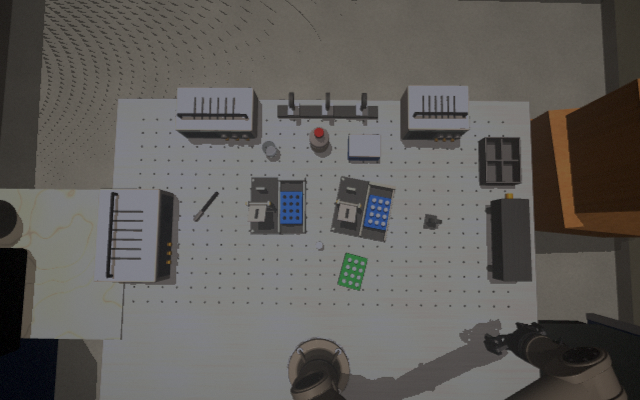

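The candidates are blue with white caps at top (377,211), blue with dark holes at (291,207), and a green rack with caps at (352,271). The blue one with caps at (377,211) fits the description. I'll confirm it in an enlarged crop.

```bash
python3 - <<'E'
import cv2
a=cv2.imread('pics/top0.png')[165:255,320:410];cv2.imwrite('pics/top0c.png',cv2.resize(a,None,fx=6.6,fy=6.6,interpolation=cv2.INTER_CUBIC))
a=cv2.imread('pics/scene0.png')[140:240,235:345];cv2.imwrite('pics/scene0c.png',cv2.resize(a,None,fx=6,fy=6,interpolation=cv2.INTER_CUBIC))
E
```

```text
(no output)
```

View pics/top0c.png

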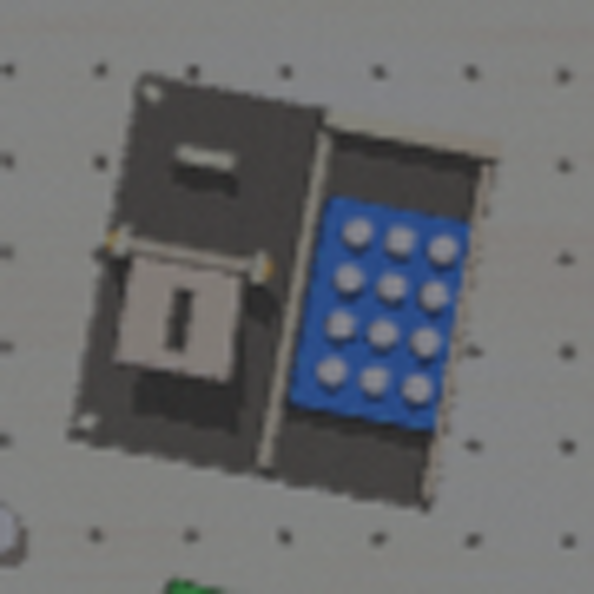

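View pics/scene0c.png

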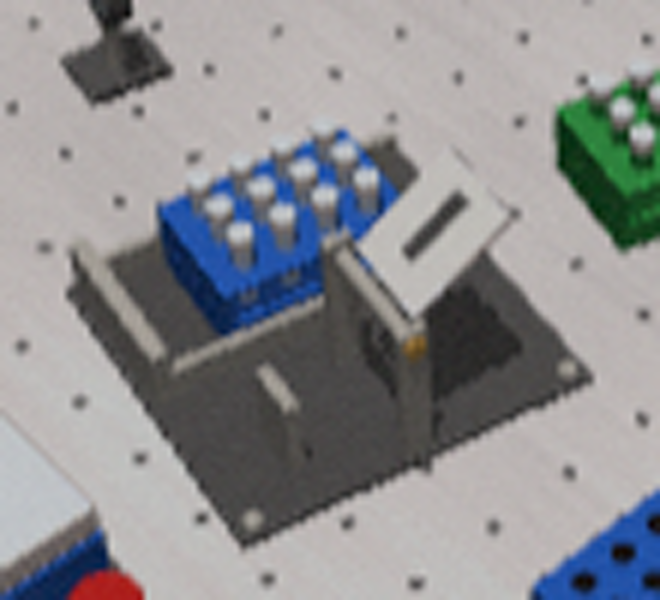

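```bash
cat > h.py <<'E'
import numpy as np
from scipy.optimize import least_squares
def proj(cp,P):
    c=(np.atleast_2d(P)-cp['eye'])@cp['rotation']; p=c@cp['K'].T; return p[:,:2]/p[:,2:]
def D2W(d,P):
    P=np.atleast_2d(P);c,s=np.cos(d[2]),np.sin(d[2])
    return np.c_[d[0]+c*P[:,0]-s*P[:,1], d[1]+s*P[:,0]+c*P[:,1], P[:,2]]
def ray(cp,uv,z):
    v=cp['rotation']@np.linalg.inv(cp['K'])@np.array([*uv,1]); return cp['eye']+v*(z-cp['eye'][2])/v[2]
E
python3 - <<'E'
from h import *
from plant import r
T=r.camera_params('top');S=r.camera_params('scene')
f=lambda u,v:((u+.5)/6.6-.5+320,(v+.5)/6.6-.5+165)
g=lambda u,v:((u+.5)/6-.5+235,(v+.5)/6-.5+140)
FL,NL,NR,FR=[(.1,.098,.006),(-.1,.098,.006),(-.1,-.098,.006),(.1,-.098,.006)]
obs=[(T,FL,f(140,74)),(T,NL,f(70,437)),(T,NR,f(427,510)),(S,FL,g(243,547)),(S,NL,g(593,378)),(S,FR,g(68,292)),
 (T,(0,.087,.094),f(118,238)),(T,(0,.023,.094),f(263,264))]
res=lambda d:np.concatenate([proj(c,D2W(d,P))[0]-np.array(o) for c,P,o in obs])
s=least_squares(res,[.5,-.1,0],loss='soft_l1');d=s.x;print(d,np.degrees(d[2]));print(res(d).reshape(-1,2).round(2))
np.save('dock.npy',d)
def todock(p):
    c,q=np.cos(d[2]),np.sin(d[2]);v=p-np.array([d[0],d[1],0]);return np.array([c*v[0]+q*v[1],-q*v[0]+c*v[1],v[2]])
# rack near top corners z=.051
for uv in [(290,405),(435,430),(330,197),(470,220)]: print('rack',todock(ray(T,f(*uv),.051)))
# flag edge top view for candidates of angle
for th in (0,.1,.2,.3):
    a=np.pi-.5-th; 
    e=[(.075*np.cos(a),.055+sy*.028,.085+.075*np.sin(a)) for sy in(1,-1)]
    print(th,[ (np.array(x)) for x in ((proj(T,D2W(d,e))-[320,165])*6.6).round(0)],((proj(S,D2W(d,e))-[235,140])*6).round(0).tolist())
for n,P in dict(pushpt=(-.025,-.05,.0285),hinge=(0,.055,.085)).items(): print(n,D2W(d,P))
E
```

```text
[ 0.55192555 -0.14754204 -0.1858016 ] -10.645647445955301
[[-0.5  -0.2 ]
 [-0.79  0.17]
 [ 0.23  0.11]
 [-0.44  0.06]
 [-0.18  0.13]
 [-0.77 -0.18]
 [ 1.42  0.65]
 [-1.44  0.47]]
rack [-0.06171666 -0.01163612  0.051     ]
rack [-0.0598088  -0.08676412  0.051     ]
rack [ 0.04784206 -0.01196572  0.051     ]
rack [ 0.05010551 -0.08492656  0.051     ]
0 [array([109., 368.]), array([222., 390.])] [[516.0, 225.0], [454.0, 154.0]]
0.1 [array([111., 359.]), array([225., 382.])] [[509.0, 219.0], [447.0, 148.0]]
0.2 [array([113., 349.]), array([227., 372.])] [[500.0, 214.0], [439.0, 142.0]]
0.3 [array([115., 338.]), array([230., 361.])] [[491.0, 209.0], [429.0, 138.0]]
pushpt [[ 0.51811912 -0.1920631   0.0285    ]]
hinge [[ 0.56208594 -0.09348867  0.085     ]]
```

```bash
python3 - <<'E'
from h import *
from plant import r
T=r.camera_params('top');d=np.load('dock.npy')
def todock(p):
    c,q=np.cos(d[2]),np.sin(d[2]);v=p-np.array([d[0],d[1],0]);return np.array([c*v[0]+q*v[1],-q*v[0]+c*v[1],v[2]]).round(3)
for n,uv,z in [('green',(340,290),.045),('gr',(361,287),.045),('g3',(344,253),.045),('g4',(367,258),.045),('vial',(320,245),.045),('bottle',(319,133),.15),('tip1',(348,160),.065),('tip2',(380,160),.065),('lens',(431,221),.05)]:
    p=ray(T,uv,z);print(n,p.round(3),todock(p))
for P in [(-.14,-.05,.02),(-.11,-.05,.02),(-.08,-.05,.02),(-.025,-.05,.02),(-.09,.055,.1),(0,.055,.1),(.06,.055,.1)]: print(P,D2W(d,P).round(4))
E
```

```text
green [ 0.274 -0.07   0.045] [-0.288  0.025  0.045]
gr [ 0.285 -0.14   0.045] [-0.264 -0.042  0.045]
g3 [ 0.397 -0.082  0.045] [-0.164  0.035  0.045]
g4 [ 0.381 -0.16   0.045] [-0.165 -0.044  0.045]
vial [ 0.423 -0.001  0.045] [-0.154  0.12   0.045]
bottle [0.781 0.005 0.15 ] [0.197 0.192 0.15 ]
tip1 [ 0.712 -0.093  0.065] [0.148 0.083 0.065]
tip2 [ 0.713 -0.202  0.065] [ 0.169 -0.024  0.065]
lens [ 0.508 -0.376  0.05 ] [-0.001 -0.232  0.05 ]
(-0.14, -0.05, 0.02) [[ 0.4051 -0.1708  0.02  ]]
(-0.11, -0.05, 0.02) [[ 0.4346 -0.1764  0.02  ]]
(-0.08, -0.05, 0.02) [[ 0.4641 -0.1819  0.02  ]]
(-0.025, -0.05, 0.02) [[ 0.5181 -0.1921  0.02  ]]
(-0.09, 0.055, 0.1) [[ 0.4736 -0.0769  0.1   ]]
(0, 0.055, 0.1) [[ 0.5621 -0.0935  0.1   ]]
(0.06, 0.055, 0.1) [[ 0.6211 -0.1046  0.1   ]]
```

Request:
carry_out(series=[[-1, 0.65, 0.83, -0.2, -0.034], [-1, 0.65, 0.83, -0.2, -0.034], [-1, 0.65, 0.83, -0.2, -0.034], [-1, 0.65, 0.83, -0.2, -0.034], [-1, 0.65, 0.83, -0.2, -0.034], [-1, 0.65, 0.83, -0.2, -0.034], [-1, 0.65, 0.83, -0.2, -0.034], [-1, 0.65, 0.83, -0.2, -0.034], [-1, 0.65, 0.83, -0.2, -0.034], [-1, 0.65, 0.83, -0.2, -0.034], [-1, 0.65, 0.83, -0.2, -0.034], [-1, 0.65, 0.83, -0.2, -0.034], [-1, 0.65, 0.83, -0.2, -0.034], [-1, 0.65, 0.83, -0.2, -0.034], [-1, 0.65, 0.83, -0.2, -0.034], [-1, 0.65, 0.83, -0.2, -0.034], [-1, 0, 0, 0, 0], [-1, 0, 0, 0, 0]])

```text
t: 1.6
tool_pos: [0.4535, -0.1809, 0.1506]
tool_rot: [[-0.179, -0.984, -0.001], [-0.984, 0.179, 0.001], [-0.001, 0.002, -1.0]]
wrist_force: [0.0, 0.3, 0.3]
opening: -0.001
```

```bash
python3 - <<'E'
from plant import r
import cv2,numpy as np
s=r.read_state();print(s['t'],s['tool_pos'],s['tool_rot'].round(3),s['opening'],s['wrist_force'])
np.savez('w1.npz',p=s['tool_pos'],R=s['tool_rot'])
cv2.imwrite('pics/wrist1.png',r.get_image('wrist')[:,:,::-1])
E
```

```text
1.6 [ 0.45347564 -0.18090545  0.1505589 ] [[-0.179 -0.984 -0.001]
 [-0.984  0.179  0.001]
 [-0.001  0.002 -1.   ]] -0.0011915920553340039 [0.02110764 0.26818748 0.27209089]
```

View pics/wrist1.png

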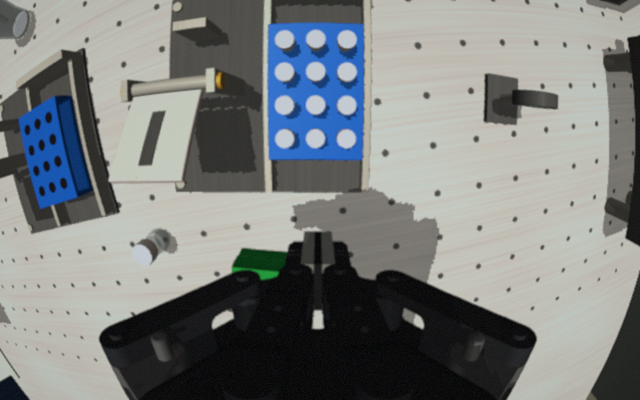

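The wrist view shows the blue tube rack ahead, with its near edge from (268,159) to (363,160). The flag is at the left, with its free edge from (110,182) to (183,185). The dock's near edge is at row 191, and the closed tips are at (317,240).

```bash
cat >> h.py <<'E'
def wray(cp,uv,p,R,z):
    K=cp['K'];v=np.array([(uv[0]-K[0,2])/K[0,0],(uv[1]-K[1,2])/K[1,1]]);t=np.hypot(*v)
    c=np.array([*(v/t*np.sin(t)),np.cos(t)]);H=cp['hand_eye'];o=p+R@H[:3,3];w=R@H[:3,:3]@c
    return o+w*(z-o[2])/w[2]
def todock(p,d=None):
    d=np.load('dock.npy') if d is None else d
    c,q=np.cos(d[2]),np.sin(d[2]);v=p-np.array([d[0],d[1],0]);return np.array([c*v[0]+q*v[1],-q*v[0]+c*v[1],v[2]]).round(4)
E
python3 - <<'E'
from h import *
from plant import r
W=r.camera_params('wrist');a=np.load('w1.npz')
for n,uv,z in [('rackL',(268,159),.051),('rackR',(363,160),.051),('dockNR',(368,191),.006),('dockNmid',(220,191),.006),('dockNL',(174,190),.006),('cheekR top',(216,93),.094),('edgeR',(183,186),.127),('edgeL',(110,181),.127)]:
    p=wray(W,uv,a['p'],a['R'],z);print(n,p.round(4),todock(p))
print(todock(a['p']))
E
```

```text
rackL [ 0.4906 -0.1478  0.051 ] [-0.0602 -0.0116  0.051 ]
rackR [ 0.4763 -0.222   0.051 ] [-0.0606 -0.0871  0.051 ]
dockNR [ 0.4373 -0.2278  0.006 ] [-0.0978 -0.1     0.006 ]
dockNmid [ 0.4634 -0.0847  0.006 ] [-0.0986  0.0454  0.006 ]
dockNL [ 0.4738 -0.0343  0.006 ] [-0.0977  0.0969  0.006 ]
cheekR top [ 0.5461 -0.1304  0.094 ] [-0.0089  0.0158  0.094 ]
edgeR [ 0.4946 -0.1081  0.127 ] [-0.0636  0.0282  0.127 ]
edgeL [ 0.5083 -0.0543  0.127 ] [-0.0601  0.0836  0.127 ]
[-0.0906 -0.051   0.1506]
```

Request:
carry_out(series=[[-1, 0, 0, -0.8, 0], [-1, 0, 0, -0.8, 0], [-1, 0, 0, -0.8, 0], [-1, 0, 0, -0.8, 0], [-1, 0, 0, -0.8, 0], [-1, 0, 0, -0.8, 0], [-1, 0, 0, -0.25, 0], [-1, 0, 0, 0, 0], [-1, 0.2, -0.037, 0, 0], [-1, 0.2, -0.037, 0, 0], [-1, 0.2, -0.037, 0, 0], [-1, 0.1, -0.019, 0, 0], [-1, 0.1, -0.019, 0, 0], [-1, 0.1, -0.019, 0, 0], [-1, 0.1, -0.019, 0, 0], [-1, 0.1, -0.019, 0, 0], [-1, 0.1, -0.019, 0, 0]])

```text
t: 3.07
tool_pos: [0.4831, -0.1885, 0.025]
tool_rot: [[-0.184, -0.983, -0.001], [-0.983, 0.184, 0.0], [-0.0, 0.001, -1.0]]
wrist_force: [-2.1, 0.6, 2.2]
opening: -0.001
```

Request:
carry_out(series=[[-1, 0.12, -0.022, 0, 0], [-1, 0.12, -0.022, 0, 0], [-1, 0.12, -0.022, 0, 0], [-1, 0.12, -0.022, 0, 0], [-1, 0.12, -0.022, 0, 0], [-1, 0.12, -0.022, 0, 0]])

```text
t: 3.57
tool_pos: [0.5015, -0.1919, 0.025]
tool_rot: [[-0.184, -0.983, -0.0], [-0.983, 0.184, 0.0], [-0.0, 0.0, -1.0]]
wrist_force: [-0.9, 0.5, -0.0]
opening: -0.003
```

```bash
python3 - <<'E'
from plant import r
from h import *
import cv2,numpy as np
s=r.read_state();print(s['t'],s['tool_pos'],todock(s['tool_pos']),s['wrist_force'])
np.savez('w2.npz',p=s['tool_pos'],R=s['tool_rot'])
cv2.imwrite('pics/wrist2.png',r.get_image('wrist')[:,:,::-1])
E
```

```text
3.5667 [ 0.50150881 -0.19191053  0.02498774] [-0.0414 -0.0529  0.025 ] [-0.89180898  0.53781572 -0.0492872 ]
```

View pics/wrist2.png

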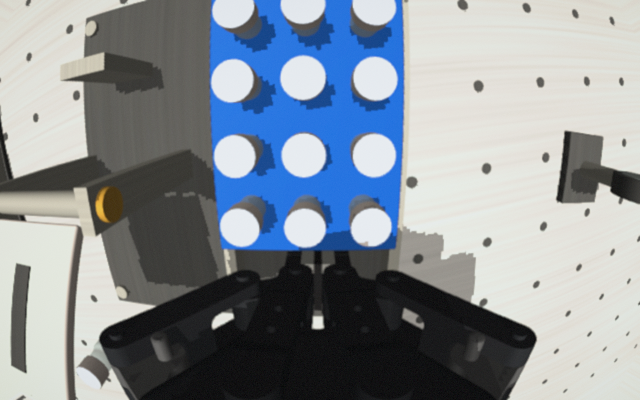

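The rack's near edge is at row 250, straight in its lane, with the fingers pressing at its middle. About 5 mm remains.

Request:
carry_out(series=[[-1, 0.06, -0.011, 0, 0], [-1, 0.06, -0.011, 0, 0], [-1, 0.06, -0.011, 0, 0]])

```text
t: 3.87
tool_pos: [0.5056, -0.1928, 0.025]
tool_rot: [[-0.184, -0.983, -0.0], [-0.983, 0.184, 0.0], [0.0, 0.0, -1.0]]
wrist_force: [-2.3, 0.7, 0.8]
opening: 0.003
```

Request:
carry_out(series=[[-1, 0.04, -0.007, 0, 0], [-1, 0.04, -0.007, 0, 0]])

```text
t: 4.03
tool_pos: [0.5069, -0.1929, 0.0249]
tool_rot: [[-0.184, -0.983, -0.002], [-0.983, 0.184, 0.0], [-0.0, 0.002, -1.0]]
wrist_force: [-4.5, 1.1, 2.5]
opening: 0.0
```

Request:
carry_out(series=[[-1, 0.04, -0.007, 0, 0], [-1, 0.04, -0.007, 0, 0]])

```text
t: 4.2
tool_pos: [0.5068, -0.1929, 0.0246]
tool_rot: [[-0.184, -0.983, -0.006], [-0.983, 0.184, 0.001], [-0.0, 0.006, -1.0]]
wrist_force: [-8.6, 3.2, 4.8]
opening: 0.001
```

Request:
carry_out(series=[[-1, 0.04, -0.007, 0, 0], [-1, 0.0, 0.0, 0, 0]])

```text
t: 4.37
tool_pos: [0.5068, -0.1929, 0.0244]
tool_rot: [[-0.184, -0.983, -0.008], [-0.983, 0.184, 0.002], [-0.0, 0.008, -1.0]]
wrist_force: [-8.4, 2.3, 5.7]
opening: -0.002
```

Request:
carry_out(series=[[-1, 0.08, -0.015, 0, 0], [-1, 0.08, -0.015, 0, 0], [-1, 0, 0, 0, 0]])

```text
t: 4.62
tool_pos: [0.5066, -0.1928, 0.0236]
tool_rot: [[-0.185, -0.983, -0.017], [-0.983, 0.185, 0.004], [-0.001, 0.017, -1.0]]
wrist_force: [-15.2, 3.6, 10.4]
opening: 0.003
```

```bash
python3 - <<'E'
from plant import r
from h import *
import cv2,numpy as np
s=r.read_state();print(s['t'],s['tool_pos'],todock(s['tool_pos']),s['wrist_force'])
a=r.get_image('scene')[:,:,::-1][140:240,235:345];a=cv2.resize(a,None,fx=5,fy=5,interpolation=cv2.INTER_CUBIC)
cv2.imwrite('pics/s3.png',a)
T=r.camera_params('top')
E
```

```text
4.6167 [ 0.50664377 -0.19284981  0.02356016] [-0.0361 -0.0529  0.0236] [-15.21852197   3.59538365  10.44153973]
```

View pics/s3.png

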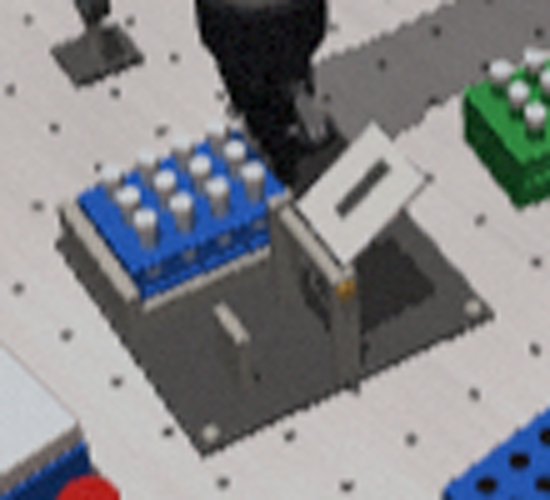

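The rack's far end is flush on the stop (crop about 70–140, 205–300), and the TCP stalled at dock x −36 mm, so its face is at about −25 mm. I'll back off and rise now.

Request:
carry_out(series=[[-1, -0.3, 0.055, 0, 0], [-1, -0.6, 0.11, 0, 0], [-1, -0.6, 0.11, 0, 0], [-1, -0.6, 0.11, 0, 0], [-1, -0.6, 0.11, 0, 0], [-1, -0.2, 0.037, 0.5, 0], [-1, 0, 0, 0.8, 0], [-1, 0, 0, 0.8, 0], [-1, 0, 0, 0.8, 0], [-1, 0, 0, 0.6, 0], [-1, 0.13, 0.7, 0, 0], [-1, 0.13, 0.7, 0, 0], [-1, 0.13, 0.7, 0, 0], [-1, 0.13, 0.7, 0, 0], [-1, 0.13, 0.7, 0, 0], [-1, 0.13, 0.7, 0, 0], [-1, 0, 0, 0, 0], [-1, 0, 0, 0, 0]])

```text
t: 6.17
tool_pos: [0.4631, -0.0751, 0.1131]
tool_rot: [[-0.181, -0.983, 0.003], [-0.983, 0.181, -0.0], [-0.0, -0.003, -1.0]]
wrist_force: [-0.6, -0.2, -0.2]
opening: -0.001
```

```bash
python3 - <<'E'
from plant import r
from h import *
import cv2,numpy as np
s=r.read_state();print(s['t'],s['tool_pos'],todock(s['tool_pos']),s['wrist_force'])
np.savez('w4.npz',p=s['tool_pos'],R=s['tool_rot'])
cv2.imwrite('pics/w4.png',r.get_image('wrist')[:,:,::-1])
E
```

```text
6.1667 [ 0.46305794 -0.07514475  0.11306077] [-0.1007  0.0547  0.1131] [-0.62933023 -0.23010576 -0.23762662]
```

View pics/w4.png

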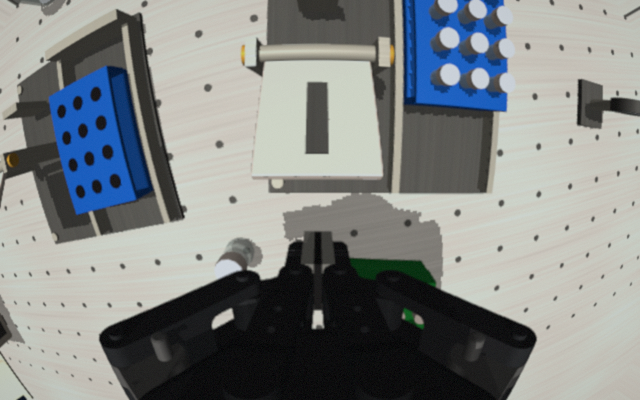

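The wrist view shows the tips centred on the flag, whose free edge is at row 178, columns 252–383. I'll push it up and over along its arc.

Request:
carry_out(series=[[-1, 0.243, -0.046, -0.1, 0], [-1, 0.243, -0.046, -0.1, 0], [-1, 0.243, -0.046, -0.1, 0], [-1, 0.243, -0.046, -0.1, 0], [-1, 0.177, -0.033, 0.18, 0], [-1, 0.177, -0.033, 0.18, 0], [-1, 0.177, -0.033, 0.18, 0], [-1, 0.177, -0.033, 0.18, 0], [-1, 0.177, -0.033, 0.18, 0], [-1, 0.177, -0.033, 0.18, 0], [-1, 0, 0, 0, 0]])

```text
t: 7.13
tool_pos: [0.5147, -0.0857, 0.1311]
tool_rot: [[-0.184, -0.983, 0.004], [-0.983, 0.184, -0.0], [-0.0, -0.004, -1.0]]
wrist_force: [0.2, 0.1, 0.5]
opening: -0.002
```

```bash
python3 - <<'E'
from plant import r
from h import *
import cv2,numpy as np
s=r.read_state();print(s['t'],s['tool_pos'],todock(s['tool_pos']),s['wrist_force'])
a=r.get_image('wrist')[:,:,::-1]
b=cv2.resize(r.get_image('scene')[:,:,::-1][140:240,235:345],None,fx=4,fy=4,interpolation=cv2.INTER_CUBIC)
cv2.imwrite('pics/w5.png',a);cv2.imwrite('pics/s5.png',b)
E
```

```text
7.1333 [ 0.51468001 -0.08571024  0.13108139] [-0.048   0.0539  0.1311] [0.15656107 0.10783917 0.49335262]
```

View pics/w5.png

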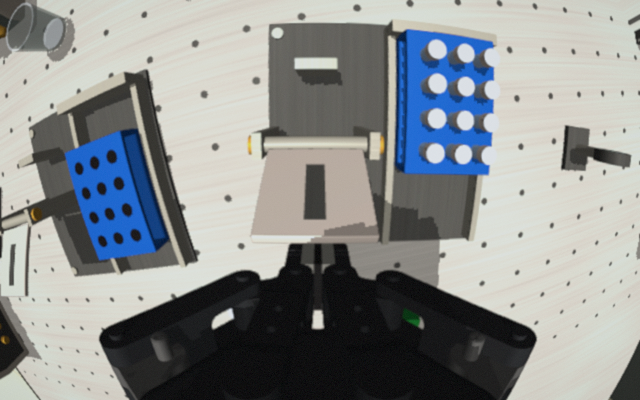

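View pics/s5.png

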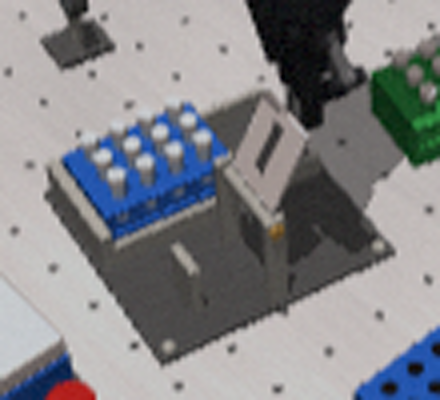

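The flag is rising with its edge on the fingers (edge at row 240 in the wrist view, and visibly steeper in the scene view). I'll continue over the top.

Request:
carry_out(series=[[-1, 0.197, -0.037, 0.064, 0], [-1, 0.197, -0.037, 0.064, 0], [-1, 0.197, -0.037, 0.064, 0], [-1, 0.197, -0.037, 0.064, 0], [-1, 0.197, -0.037, 0.064, 0], [-1, 0.236, -0.044, 0.04, 0], [-1, 0.236, -0.044, 0.04, 0], [-1, 0.25, -0.045, -0.05, 0], [-1, 0.25, -0.045, -0.05, 0], [-1, 0.25, -0.045, -0.06, 0], [-1, 0.25, -0.045, -0.08, 0], [-1, 0, 0, 0, 0]])

```text
t: 8.23
tool_pos: [0.575, -0.0972, 0.1328]
tool_rot: [[-0.184, -0.983, 0.0], [-0.983, 0.184, 0.0], [-0.0, -0.0, -1.0]]
wrist_force: [1.2, -0.5, 0.3]
opening: 0.002
```

```bash
python3 - <<'E'
from plant import r
from h import *
import cv2,numpy as np
s=r.read_state();print(s['t'],s['tool_pos'],todock(s['tool_pos']),s['wrist_force'])
a=r.get_image('wrist')[:,:,::-1]
b=cv2.resize(r.get_image('scene')[:,:,::-1][140:240,235:345],None,fx=4,fy=4,interpolation=cv2.INTER_CUBIC)
cv2.imwrite('pics/w6.png',a);cv2.imwrite('pics/s6.png',b)
E
```

```text
8.2333 [ 0.57501592 -0.09715875  0.13276669] [0.0134 0.0538 0.1328] [ 1.23904029 -0.53586952  0.34825887]
```

View pics/w6.png

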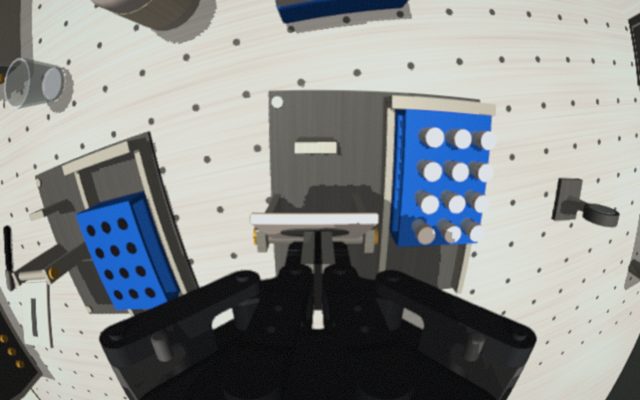

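View pics/s6.png

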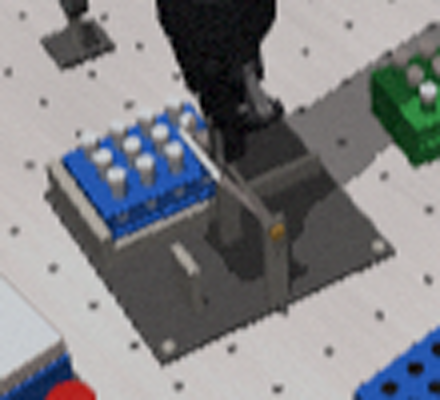

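The flag is past upright: the wrist view shows its top edge at row 217 and the finger behind it. I'll press it over and down to the far rest.

Request:
carry_out(series=[[-1, 0.216, -0.041, -0.18, 0], [-1, 0.216, -0.041, -0.18, 0], [-1, 0.216, -0.041, -0.18, 0], [-1, 0.216, -0.041, -0.18, 0], [-1, 0.1, -0.018, -0.21, 0], [-1, 0.1, -0.018, -0.21, 0], [-1, 0.1, -0.018, -0.21, 0], [-1, 0.1, -0.018, -0.21, 0], [-1, 0.1, -0.018, -0.21, 0], [-1, 0.13, -0.024, -0.22, 0], [-1, 0.13, -0.024, -0.22, 0], [-1, 0.13, -0.024, -0.22, 0], [-1, 0.13, -0.024, -0.18, 0], [-1, 0, 0, 0, 0]])

```text
t: 9.5
tool_pos: [0.6212, -0.1058, 0.067]
tool_rot: [[-0.184, -0.983, -0.001], [-0.983, 0.184, 0.0], [0.0, 0.001, -1.0]]
wrist_force: [-0.2, -0.2, 1.1]
opening: -0.0
```

```bash
python3 - <<'E'
from plant import r
from h import *
import cv2,numpy as np
s=r.read_state();print(s['t'],s['tool_pos'],todock(s['tool_pos']),s['wrist_force'])
a=r.get_image('wrist')[:,:,::-1]
cv2.imwrite('pics/w7.png',a)
E
```

```text
9.5 [ 0.62116669 -0.10577468  0.06698783] [0.0603 0.0538 0.067 ] [-0.24004082 -0.18907336  1.13762893]
```

View pics/w7.png

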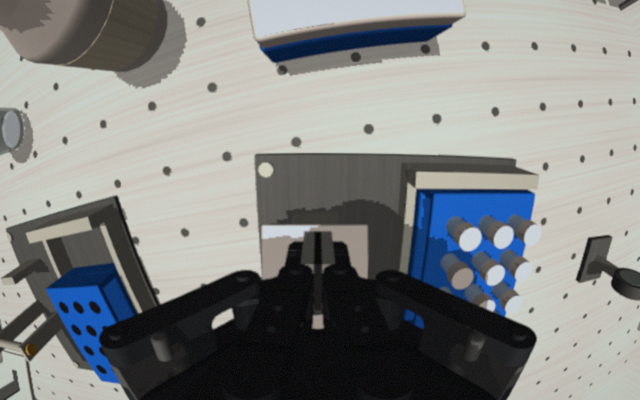

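The flag is over, with its face up and its far edge at row 226. I'll press on down until the force shows the rest.

Request:
carry_out(series=[[-1, 0, 0, -0.1, 0], [-1, 0, 0, -0.1, 0], [-1, 0, 0, -0.06, 0], [-1, 0, 0, 0, 0]])

```text
t: 9.88
tool_pos: [0.6208, -0.1056, 0.0616]
tool_rot: [[-0.184, -0.983, -0.0], [-0.983, 0.184, 0.0], [0.0, 0.0, -1.0]]
wrist_force: [1.1, -0.4, -0.4]
opening: 0.001
```

Request:
carry_out(series=[[-1, 0, 0, -0.08, 0], [-1, 0, 0, -0.08, 0], [-1, 0, 0, 0, 0]])

```text
t: 10.13
tool_pos: [0.6219, -0.1058, 0.0588]
tool_rot: [[-0.184, -0.983, 0.002], [-0.983, 0.184, -0.0], [0.0, -0.002, -1.0]]
wrist_force: [-0.5, -0.2, 3.8]
opening: -0.002
```

Request:
carry_out(series=[[-1, 0, 0, -0.08, 0], [-1, 0, 0, -0.08, 0], [-1, 0, 0, 0, 0]])

```text
t: 10.38
tool_pos: [0.6239, -0.1061, 0.0573]
tool_rot: [[-0.184, -0.983, 0.007], [-0.983, 0.184, -0.001], [-0.0, -0.007, -1.0]]
wrist_force: [0.0, 0.1, 10.1]
opening: -0.002
```

The force rose to 10 N while the tip only slid, so the flag is on its stop. I'll lift and move clear.

Request:
carry_out(series=[[-1, 0, 0, 0.3, 0], [-1, 0, 0, 0.8, 0], [-1, 0, 0, 0.8, 0], [-1, 0, 0, 0.8, 0], [-1, 0, 0, 0.8, 0], [-1, 0, 0, 0.8, 0], [-1, 0, 0, 0.8, 0], [-1, 0, 0, 0.8, 0], [-1, -0.7, -0.6, 0.2, 0], [-1, -0.7, -0.6, 0.2, 0], [-1, -0.7, -0.6, 0, 0], [-1, -0.7, -0.6, 0, 0], [-1, -0.7, -0.6, 0, 0], [-1, -0.7, -0.6, 0, 0], [-1, -0.7, -0.6, 0, 0], [-1, -0.7, -0.6, 0, 0], [-1, -0.7, -0.6, 0, 0], [-1, -0.7, -0.6, 0, 0], [-1, 0, 0, 0, 0], [-1, 0, 0, 0, 0]])

```text
t: 12.05
tool_pos: [0.4446, -0.2568, 0.2111]
tool_rot: [[-0.188, -0.982, -0.001], [-0.982, 0.188, 0.0], [0.0, 0.001, -1.0]]
wrist_force: [1.2, -0.5, -0.7]
opening: 0.002
```

```bash
python3 - <<'E'
from plant import r
from h import *
import cv2,numpy as np
s=r.read_state();print(s['t'],s['tool_pos'],todock(s['tool_pos']),s['wrist_force'])
np.savez('w8.npz',p=s['tool_pos'],R=s['tool_rot'])
cv2.imwrite('pics/w8.png',r.get_image('wrist')[:,:,::-1])
t=r.get_image('top')[:,:,::-1];S=r.get_image('scene')[:,:,::-1]
cv2.imwrite('pics/t8.png',cv2.resize(t[165:255,320:410],None,fx=6.6,fy=6.6,interpolation=cv2.INTER_CUBIC));cv2.imwrite('pics/s8.png',S)
cv2.imwrite('pics/s8c.png',cv2.resize(S[140:240,235:345],None,fx=6,fy=6,interpolation=cv2.INTER_CUBIC))
d=np.load('dock.npy')
for th in (2.9,3.0,3.14):
    a=np.pi-.5-th;e=[(.075*np.cos(a),.055+sy*.028,.085+.075*np.sin(a)) for sy in(1,-1)]
    print(th,((proj(r.camera_params('top'),D2W(d,e))-[320,165])*6.6).round(0).tolist(),((proj(r.camera_params('scene'),D2W(d,e))-[235,140])*6).round(0).tolist())
E
```

```text
12.05 [ 0.44458266 -0.256829    0.21106327] [-0.0853 -0.1272  0.2111] [ 1.24840589 -0.48369878 -0.67082566]
2.9 [[157.0, 108.0], [265.0, 129.0]] [[264.0, 421.0], [209.0, 344.0]]
3.0 [[156.0, 115.0], [263.0, 136.0]] [[270.0, 428.0], [214.0, 352.0]]
3.14 [[153.0, 125.0], [259.0, 146.0]] [[279.0, 438.0], [224.0, 362.0]]
```

View pics/t8.png

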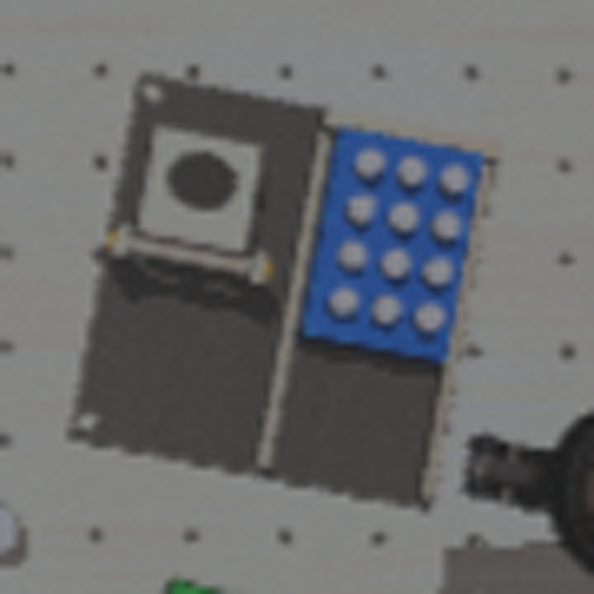

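View pics/s8c.png

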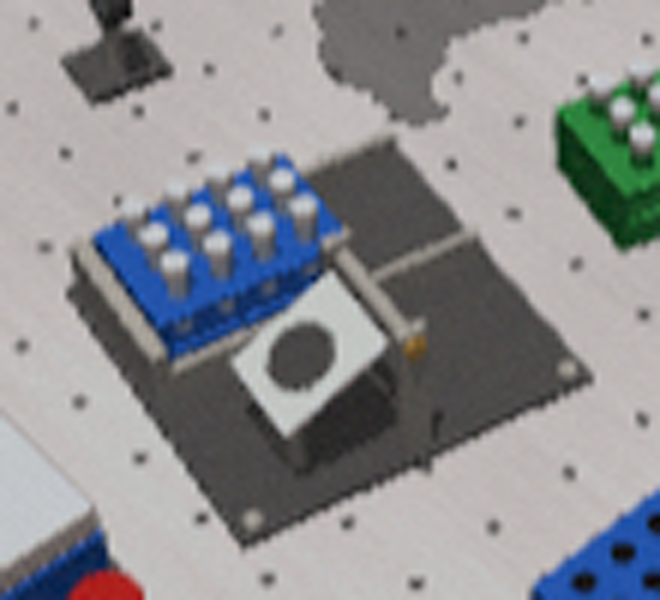

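View pics/s8.png

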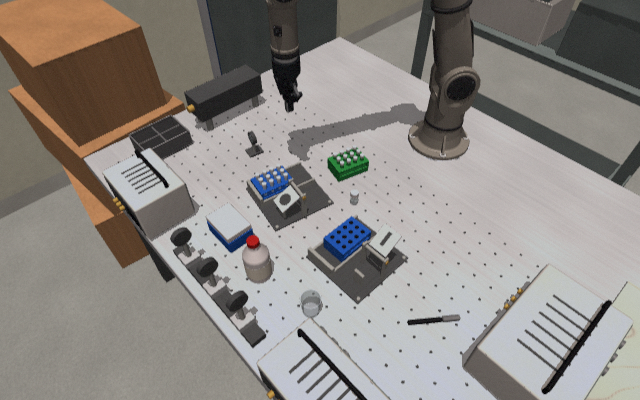

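View pics/w8.png

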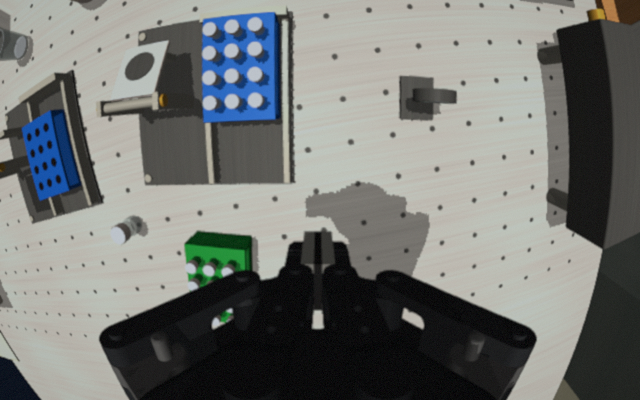

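The top crop shows the disc up, and the flag's edge at (153,127)–(262,145) matches the 3.14 prediction. I'll check the rack's final position and hand in.

```bash
python3 - <<'E'
from plant import r
from h import *
T=r.camera_params('top');W=r.camera_params('wrist');a=np.load('w8.npz')
f=lambda u,v:((u+.5)/6.6-.5+320,(v+.5)/6.6-.5+165)
for uv in [(302,336),(443,360)]: print(todock(ray(T,f(*uv),.051)))
for uv in [(203,119),(280,121)]: print('w',todock(wray(W,uv,a['p'],a['R'],.051)))
s=r.read_state();print(s['t'],np.abs(s['joint_velocities']).max(),s['wrist_force'])
print(r.close_job())
E
```

```text
[-0.0257 -0.0111  0.051 ]
[-0.0237 -0.0843  0.051 ]
w [-0.021  -0.0119  0.051 ]
w [-0.0263 -0.0913  0.051 ]
12.2 0.39822894323505603 [ 0.53507593  0.9189259  -0.03782685]
the job is handed in; nothing more can be done
None
```

The rack of tubes is home against its stop and its flag is turned over with the disc face up. I handed the job in at about 12 s of the allowed 48 s.

- **Rack:** I pushed the blue rack with the tubes straight back with the shut fingertips until the arm stopped advancing, at about 15 N. The last top view puts its near face at −23.7 to −25.7 mm in the dock frame, against −25 mm for fully home. The wrist view gave −21 to −26 mm, measured off-axis, so that check is looser. The scene view shows it flush on the stop.
- **Flag:** I swung the same dock's flag over its hinge and pressed it onto the far rest until about 10 N. Its edge in the top view matches the prediction for 3.14 rad. In the scene view the edge is up to 11 px off in the 6× enlarged crop, under 2 px in the original picture.
- **Clear and untouched:** The arm ended well away from the dock, with the tool about 0.21 m above the table. The wrist force was about 1 N, which is noise. In the last scene picture the empty rack, its flag, the green rack and the other objects look unmoved; I checked that by eye only.

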